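# Line up the coffee canisters by height

### The job

Tidy the coffee corner: stand the four steel canisters upright on the row of cork coasters, one centred on each, in order of height, with the tallest on the coaster next to the knock box and the shortest at the far end, next to the milk pitcher. Leave the pitcher where it is.

Things in the scene. Friction and masses are not known exactly. Their poses are not given: they have to be found in the camera images.
- canister_a_mid (a point): centre (on the axis, half-way up) of a plain closed steel canister with a flush pale wooden lid, the third tallest of the four: a straight cylinder 46 mm in diameter and 90 mm high overall, lid included, 0.09 to 0.32 kg. Loose, standing upright on the counter (z = 0) at the start; z axis up its axis
- canister_b_mid (a point): centre (on the axis, half-way up) of a plain closed steel canister with a flush pale wooden lid, the tallest and widest of the four: a straight cylinder 58 mm in diameter and 120 mm high overall, lid included, 0.09 to 0.32 kg. Loose, standing upright on the counter (z = 0) at the start; z axis up its axis
- canister_c_mid (a point): centre (on the axis, half-way up) of a plain closed steel canister with a flush pale wooden lid, the shortest and slimmest of the four: a straight cylinder 40 mm in diameter and 75 mm high overall, lid included, 0.09 to 0.32 kg. Loose, standing upright on the counter (z = 0) at the start; z axis up its axis
- canister_d_mid (a point): centre (on the axis, half-way up) of a plain closed steel canister with a flush pale wooden lid, the second tallest of the four: a straight cylinder 52 mm in diameter and 105 mm high overall, lid included, 0.09 to 0.32 kg. Loose, standing upright on the counter (z = 0) at the start; z axis up its axis
- coaster_1: one of four identical flat round cork coasters, 70 mm across and 4 mm thick, fixed in a straight row about 90 mm apart (82 to 98 mm) on a dark wooden board 12 mm thick; origin at the centre of its underside, z up; its top is at z = 16 mm. coaster_1 to coaster_4 follow one another along the row; the row runs along the coaster's own y axis
- coaster_2: one of four identical flat round cork coasters, 70 mm across and 4 mm thick, fixed in a straight row about 90 mm apart (82 to 98 mm) on a dark wooden board 12 mm thick; origin at the centre of its underside, z up; its top is at z = 16 mm. coaster_1 to coaster_4 follow one another along the row; the row runs along the coaster's own y axis
- coaster_3: one of four identical flat round cork coasters, 70 mm across and 4 mm thick, fixed in a straight row about 90 mm apart (82 to 98 mm) on a dark wooden board 12 mm thick; origin at the centre of its underside, z up; its top is at z = 16 mm. coaster_1 to coaster_4 follow one another along the row; the row runs along the coaster's own y axis
- coaster_4: one of four identical flat round cork coasters, 70 mm across and 4 mm thick, fixed in a straight row about 90 mm apart (82 to 98 mm) on a dark wooden board 12 mm thick; origin at the centre of its underside, z up; its top is at z = 16 mm. coaster_1 to coaster_4 follow one another along the row; the row runs along the coaster's own y axis
- knock_box: knock box: black round tub 100 mm across, 85 mm high, open at the top, with a thick black rubber bar across its mouth. Fixed to the counter just off one end of the row of coasters (either end), its centre about 130 mm from the nearest coaster's; origin at the centre of its underside
- pitcher: steel milk pitcher, about 82 mm across and 90 mm high, open at the top, with a handle standing 25 mm out from it; loose, stands off the other end of the row, its centre about 130 mm from the nearest coaster's; to be left alone; origin at the centre of its underside. (A white cup 60 mm high and a dark steel tamper 86 mm high also stand on the counter, 0.42 to 0.46 m out to the left and to the right of the robot, and have no part in the job)

How it is judged (in metres and radians):
At the end, for the whole second after the job is handed in: Counting from the knock box's end, the canisters 120, 105, 90 and 75 mm high stand upright (within 0.1 rad) on the first to fourth coasters, each axis within 12 mm of its coaster's centre, its foot on the cork (within 5 mm in height), at rest (below 20 mm/s) (((horizontal distance between knock_box and coaster_1 below 0.2 m and horizontal distance between canister_b_mid and coaster_1 below 0.012 m and horizontal distance between canister_d_mid and coaster_2 below 0.012 m and horizontal distance between canister_a_mid and coaster_3 below 0.012 m and horizontal distance between canister_c_mid and coaster_4 below 0.012 m) or (horizontal distance between knock_box and coaster_4 below 0.2 m and horizontal distance between canister_b_mid and coaster_4 below 0.012 m and horizontal distance between canister_d_mid and coaster_3 below 0.012 m and horizontal distance between canister_a_mid and coaster_2 below 0.012 m and horizontal distance between canister_c_mid and coaster_1 below 0.012 m)) and angle between each of canister_b_mid, canister_d_mid, canister_a_mid, canister_c_mid's own z axis and vertical below 0.1 rad and height (world z) of canister_b_mid between 0.071 and 0.081 m and linear speed of each of canister_b, canister_d, canister_a, canister_c below 0.02 m/s and height (world z) of canister_d_mid between 0.0635 and 0.0735 m and height (world z) of canister_a_mid between 0.056 and 0.066 m and height (world z) of canister_c_mid between 0.0485 and 0.0585 m); the robot touches nothing.
It fails at once if the pitcher is moved by more than 25 mm or tipped over (distance of pitcher from where it was at the start of the episode above 0.025 m or angle between pitcher's own z axis and vertical above 0.5 rad).
It also fails if it takes over 96 s, if anything falls off the work surface, if the arm or the gripper's body presses on something with over 40 N, if the wrist force passes 120 N, or if a joint passes its speed limit or range.

### The arm

A 6-joint arm with a two-finger parallel gripper is mounted at the origin on the work surface. World frame = base frame: x ahead of the robot, y to its left, z up, the work surface at z = 0. Lengths are in mm, angles in rad, forces in N, time in s.
With the tool pointing down it reaches from about 325 to 900 mm from the base axis. Payload 3.5 kg.
Tool frame: the origin (TCP) lies between the finger pads; the fingertips stand 14 mm ahead of it and the grasp point (between the pads) lies 5 mm behind it; z points along the fingers, y is the direction in which the jaws open and shut (so a half turn about z gives the same grasp; the last joint's range is limited). The gripper opens to 85 mm and grips with 20 to 120 N. Pads are 22 mm wide; open, the fingers measure 114 mm over their backs; the gripper's body (76 mm by 85 mm) begins 54 mm behind the grasp point. The pads swing forward as they close: fully open they stand 13 mm farther back than shut.
Start: joints at [1.039, 0.276, -0.026, 1.268, 0, 1.467], TCP at [259.868, 568.41, 245.313] pointing down, gripper open.
Joint ranges: [-3.12, 3.12], [-0.85, 1.88], [-1.08, 1.24], [-1.95, 2.15], [-1.57, 1.53], [-3.14, 3.14]. Speed limits (rad/s): [2.57, 2.57, 3.14, 3.14, 3.14, 3.14].

### API

Orientations are given as a unit quaternion [w, x, y, z].
In Python, from bench import sensors, vision, ctrl gives the robot as it stands.
- The arm moves only by the shell command python3 -m creep 'ROWS' [FORCE]. ROWS is JSON, one flat list of numbers, 7 for each row, row after row: the turn, a rotation vector about the tool's x, y, z in rad, then the shift along the tool's x, y, z in cm, then the gripper command: -1 is shut, 1 is fully open, values between are in proportion. In form: [wx, wy, wz, dx, dy, dz, fingers, wx, wy, wz, dx, dy, dz, fingers, ...]. A call has 1 to 5 rows; each row shifts and turns the commanded pose from where the row before left it, along the tool's axes as they then stand; what a row does not reach is not made up. A row lasts 1/8 s, in which the tool goes at most 62.5 mm and 10.7 degrees, less where a joint would pass 70% of its speed; a pose out of reach is approached as far as the arm can. A call with a gripper value outside its range is refused whole. The fingers move at their own pace and stop on an object; FORCE is the grip in N (left out, the last holds). Time passes only in rows, so rows that do not move let the fingers close. It gives the time, the measured TCP pose, the force and the opening at its end, in the units of the state.
- sensors.get_state(): the state, without advancing time (a new reading comes with each control period).
- vision.grab_frame(name): name is "scene" or "side" or "wrist"; returns the picture (400x640x3 uint8, red, green, blue); there is no depth.
- vision.camera_model(name): a dict with "fx", "fy", "cx", "cy" (pixels), "k1" (the pictures are not rectified: a ray, as slopes to the right and down, at radius r is drawn at 1 + k1 r^2 times it, then the intrinsics apply), "world_from_camera" (4x4, takes a point from camera to world coordinates). Camera axes: x right, y down, z forward; pixel columns grow to the right and rows downward; lengths in mm; the calibration is good to about 2 mm. A picture is of the moment at which its call begins: read the wrist's pose just before it. camera_model takes no time and is no camera call; for the wrist camera it gives the pose at the moment of the call.
- ctrl.finish_job(): hands the job in, once; it reports no verdict.
The state is a dict: "t": time; "joint_pos": joint angles; "qvel": joint speeds; "joint_efforts": joint torques, N m; "position": TCP position; "ee_rot": TCP orientation; "contact_force": force on the tool from outside, world axes, zero at the start; "torque": the same for the moment, N m; "opening": finger opening in mm.
Only numpy, scipy, OpenCV 4.12 (cv2) and the standard library are available. Lean on these libraries where they do the work, as an engineer would, in place of code of your own. Each camera call takes 0.05 s, during which the arm holds its last target. There are 200 camera calls.

## Working session

There is one attempt and no reset: what is moved stays moved. The work goes in short steps, Python scripts to look and compute and a shell command to move; the robot and the scene stay as the last step left them, time stands still between calls to the robot, and variables do not carry over. Pictures are saved under pics/ and viewed, about 12 in all and at most 16, crops included, and the job is handed in when it is done.

```bash
ls; mkdir -p pics; python3 - <<'E'
from bench import sensors, vision
import cv2, numpy as np
print(sensors.get_state())
for n in ["scene","side"]:
    im=vision.grab_frame(n); cv2.imwrite(f"pics/{n}0.png",im[...,::-1]); m=vision.camera_model(n); print(n,{k:np.round(v,3).tolist() for k,v in m.items()})
E
```

```text
pics
{'t': 0.0, 'joint_pos': array([ 1.03855491e+00,  2.77142368e-01, -2.78913000e-02,  1.26798666e+00,
        3.50826685e-06,  1.46740811e+00]), 'qvel': array([ 0.00038013,  0.00134049, -0.00029371, -0.00066902, -0.0003221 ,
        0.00208463]), 'joint_efforts': array([ 2.86562317e-04, -4.45514131e+01,  2.95197666e+01,  1.62547629e-02,
        9.39136248e-05,  2.37327077e-05]), 'position': array([259.51356583, 567.75528731, 244.14892988]), 'ee_rot': array([-3.49156479e-04,  2.12787062e-01,  9.77097963e-01, -1.05576221e-03]), 'contact_force': array([-0.68399408,  0.51425748,  0.5942157 ]), 'torque': array([ 0.01002339,  0.01500564, -0.04027748]), 'opening': 85.20319500461426}
scene {'fx': 502.683, 'fy': 502.683, 'cx': 325.059, 'cy': 200.313, 'k1': -0.022, 'world_from_camera': [[0.172, 0.823, -0.541, 1108.199], [0.985, -0.152, 0.081, -76.264], [-0.015, -0.547, -0.837, 956.362], [0.0, 0.0, 0.0, 1.0]]}
side {'fx': 483.134, 'fy': 483.134, 'cx': 325.337, 'cy': 202.754, 'k1': -0.03, 'world_from_camera': [[-0.98, -0.13, 0.149, 393.985], [-0.197, 0.653, -0.731, 736.502], [-0.002, -0.746, -0.666, 705.55], [0.0, 0.0, 0.0, 1.0]]}
```

View pics/scene0.png

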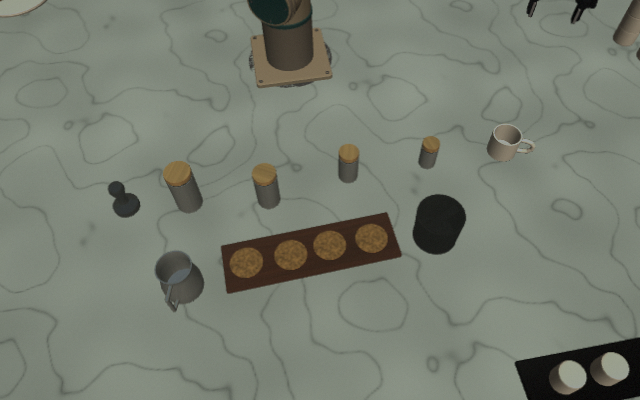

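View pics/side0.png

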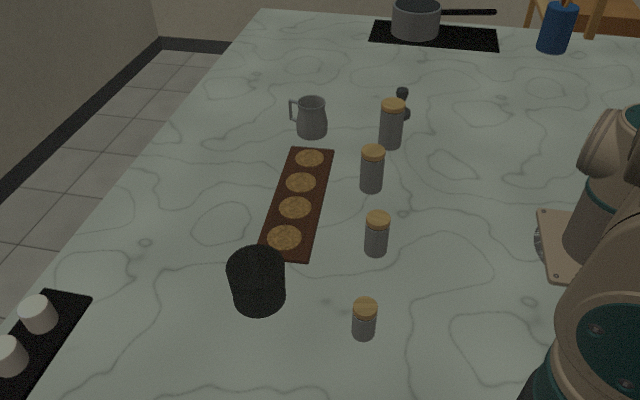

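Scene view: the knock box is at (437,223), on the +y side. The coasters lie at (246,262), (291,254), (330,245) and (371,238). Lids from tallest to shortest are at (180,175), (265,173), (348,152) and (430,145), with the pitcher at (178,278). The side view agrees. Next I'll measure by colour mask and plane casting in both views.

```bash
cat > h.py <<'E'
import cv2, numpy as np
from bench import vision, sensors
def cast(m,px,z):
    px=np.asarray(px,float).reshape(-1,2)
    K=np.array([[m["fx"],0,m["cx"]],[0,m["fy"],m["cy"]],[0,0,1]])
    u=cv2.undistortPoints(px[:,None],K,np.array([m["k1"],0,0,0,0.]))[:,0]
    T=np.array(m["world_from_camera"]); d=np.c_[u,np.ones(len(u))]@T[:3,:3].T
    return T[:3,3]+d*((z-T[2,3])/d[:,2])[:,None]
def blobs(im,lo=(5,75,40),hi=(25,255,255),amin=80):
    hsv=cv2.cvtColor(im,cv2.COLOR_RGB2HSV)
    mk=cv2.inRange(hsv,lo,hi); mk=cv2.morphologyEx(mk,cv2.MORPH_CLOSE,np.ones((3,3)))
    cs,_=cv2.findContours(mk,cv2.RETR_EXTERNAL,cv2.CHAIN_APPROX_NONE)
    return hsv,[c for c in cs if cv2.contourArea(c)>amin]
def disc(m,c,z):
    p=cast(m,cv2.convexHull(c)[:,0],z)[:,:2].astype(np.float32)
    p=cast(m,c[:,0],z)[:,:2]
    A=np.c_[2*p,np.ones(len(p))]; s=np.linalg.lstsq(A,(p**2).sum(1),rcond=None)[0]
    return s[:2], 2*np.sqrt(s[2]+s[0]**2+s[1]**2)
E
python3 - <<'E'
from h import *
for n in ["scene","side"]:
    im=cv2.imread(f"pics/{n}0.png")[...,::-1].copy(); m=vision.camera_model(n)
    hsv,cs=blobs(im)
    for c in cs:
        (x,y),_,_=cv2.fitEllipse(c); a=cv2.contourArea(c)
        print(n,round(x),round(y),a,hsv[int(y),int(x)], *[(z,*np.round(disc(m,c,z)[0]),round(disc(m,c,z)[1])) for z in (16,75,90,105,120)])
E
```

```text
scene 307 252 7925.5 [ 14 144  78] (16, np.float64(619.0), np.float64(-38.0), 268) (75, np.float64(650.0), np.float64(-41.0), 251) (90, np.float64(658.0), np.float64(-41.0), 247) (105, np.float64(665.0), np.float64(-42.0), 243) (120, np.float64(673.0), np.float64(-43.0), 238)
scene 264 174 411.5 [ 21 123 124] (16, np.float64(403.0), np.float64(-112.0), 60) (75, np.float64(447.0), np.float64(-110.0), 56) (90, np.float64(458.0), np.float64(-109.0), 55) (105, np.float64(469.0), np.float64(-109.0), 54) (120, np.float64(481.0), np.float64(-108.0), 53)
scene 177 173 530.5 [ 19 120 132] (16, np.float64(362.0), np.float64(-312.0), 68) (75, np.float64(409.0), np.float64(-297.0), 64) (90, np.float64(421.0), np.float64(-293.0), 63) (105, np.float64(433.0), np.float64(-290.0), 62) (120, np.float64(445.0), np.float64(-286.0), 61)
scene 348 153 287.5 [ 20 123 131] (16, np.float64(378.0), np.float64(93.0), 52) (75, np.float64(424.0), np.float64(82.0), 49) (90, np.float64(435.0), np.float64(80.0), 48) (105, np.float64(447.0), np.float64(77.0), 47) (120, np.float64(459.0), np.float64(74.0), 46)
scene
[... 2820 characters left out ...]
loat64(438.0), np.float64(-329.0), 72) (105, np.float64(437.0), np.float64(-303.0), 70) (120, np.float64(436.0), np.float64(-277.0), 68)
side 604 17 2197.5 [ 14 167  64] (16, np.float64(-307.0), np.float64(-1290.0), 388) (75, np.float64(-247.0), np.float64(-1116.0), 355) (90, np.float64(-232.0), np.float64(-1072.0), 347) (105, np.float64(-216.0), np.float64(-1028.0), 338) (120, np.float64(-201.0), np.float64(-984.0), 330)
side 535 12 301.5 [26 37 96] (16, np.float64(-8.0), np.float64(-1286.0), 215) (75, np.float64(26.0), np.float64(-1113.0), 196) (90, np.float64(35.0), np.float64(-1069.0), 192) (105, np.float64(43.0), np.float64(-1025.0), 187) (120, np.float64(52.0), np.float64(-981.0), 182)
```

```bash
python3 - <<'E'
from h import *
for n in ["scene","side"]:
    im=cv2.imread(f"pics/{n}0.png")[...,::-1].copy(); m=vision.camera_model(n)
    for v in (75,85):
      hsv,cs=blobs(im,(8,90,v),(28,255,255),150)
      for c in cs:
        (x,y),_,_=cv2.fitEllipse(c)
        if y<100 or x>500: continue
        q,d=disc(m,c,16); print(n,v,round(x),round(y),cv2.contourArea(c),np.round(q,1),round(d,1))
    hsv,cs=blobs(im,(0,0,0),(180,255,45),800)
    for c in cs:
        (x,y),_,_=cv2.fitEllipse(c)
        if 250<y or x<200 or y<150: continue
        print('dark',n,x,y,cv2.contourArea(c))
E
```

```text
scene 75 246 262 769.5 [ 621.1 -172.8] 68.6
scene 75 290 254 751.5 [620.  -79.5] 68.5
scene 75 329 245 726.0 [612.2   4.6] 68.4
scene 75 371 238 708.5 [611.8  95.2] 68.2
scene 75 264 174 400.5 [ 402.6 -112.3] 58.9
scene 75 177 173 518.5 [ 362.4 -312.1] 67.7
scene 75 348 153 280.0 [377.9  93. ] 51.3
scene 75 431 144 200.0 [387.3 292.9] 44.5
scene 85 246 262 745.0 [ 621.5 -172.5] 67.4
scene 85 290 255 728.5 [620.3 -79.4] 67.4
scene 85 329 245 703.0 [612.4   4.8] 67.2
scene 85 371 238 689.5 [611.8  95.2] 67.4
scene 85 264 174 395.0 [ 402.3 -112.4] 58.5
scene 85 177 173 507.5 [ 362.2 -312.6] 67.1
scene 85 349 153 276.0 [377.8  93.3] 51.0
scene 85 431 144 192.5 [386.9 293.4] 43.7
dark scene 438.0359802246094 223.3443603515625 2282.5
side 75 365 308 427.0 [427.9 232.7] 44.7
side 75 284 237 654.5 [608.6  94.8] 67.8
side 75 378 219 363.0 [431.9   8.3] 54.2
side 75 295 207 539.0 [609.3   4.6] 68.1
side 75 300 182 451.0 [617.1 -79.9] 68.0
side 75 309 158 373.5 [ 618.4 -173.3] 68.0
side 75 373 152 313.5 [ 471.1 -225.4] 64.9
side 75 393 105 282.0 [ 444.2 -458.6] 75.8
side 85 364 307 376.0 [428.8 230.6] 42.1
side 85 284 237 632.5 [608.8  95.2] 66.6
side 85 377 218 307.0 [433.1   4.9] 49.7
side 85 295 207 513.0 [609.4   4.6] 66.2
side 85 301 182 429.5 [616.8 -79.7] 66.3
side 85 309 158 351.5 [ 618.2 -172.8] 65.5
side 85 373 151 281.0 [ 471.4 -227.3] 61.8
side 85 392 104 240.0 [ 446.9 -462.6] 69.5
```

Both views agree on the coasters to within 3 mm: (610,95), (611,5), (618,-80) and (620,-173). I'll square the tool up with the world (tool x = +y, tool y = +x), then fly to the shortest canister and look with the wrist camera.

```bash
python3 -m creep '[0,0,0.163,0,0,0,1, 0,0,0.163,0,0,0,1, 0,0,0.163,0,0,0,1, 0,0,0.163,0,0,0,1, 0,0,0.163,0,0,0,1]' 30
python3 -m creep '[0,0,0.163,0,0,0,1, 0,0,0.163,0,0,0,1, 0,0,0,-5,2.7,0,1, 0,0,0,-5,2.7,0,1, 0,0,0,-5,2.7,0,1]'
python3 -m creep '[0,0,0,-5,2.7,0,1, 0,0,0,-5,2.7,0,1, 0,0,0,-5,2.7,0,1, 0,0,0,0,0,0,1]'
python3 - <<'E'
from h import *
m=vision.camera_model("wrist"); im=vision.grab_frame("wrist"); cv2.imwrite("pics/w1.png",im[...,::-1])
print(np.round(m["world_from_camera"],3), m["fx"],m["k1"])
hsv,cs=blobs(im,(8,80,70),(28,255,255),150)
for c in cs:
    (x,y),_,_=cv2.fitEllipse(c); print(round(x),round(y),[(z,np.round(disc(m,c,z)[0],1),round(disc(m,c,z)[1],1)) for z in (16,75)])
E
```

```text
t: 0.72
position: [259.6, 568.0, 244.6]
ee_rot: [0.0, 0.585, 0.811, -0.001]
contact_force: [-0.1, 0.1, -0.0]
opening: 85.2
t: 1.35
position: [341.3, 416.9, 244.8]
ee_rot: [0.0, 0.706, 0.708, -0.0]
contact_force: [0.2, 0.4, -0.5]
opening: 85.3
t: 1.85
position: [423.4, 265.6, 245.0]
ee_rot: [0.0, 0.709, 0.705, -0.0]
contact_force: [-0.8, -0.2, -1.0]
opening: 85.6
[[ 1.00000e+00 -5.00000e-03 -1.00000e-03  4.23226e+02]
 [-5.00000e-03 -9.56000e-01 -2.94000e-01  3.39395e+02]
 [ 0.00000e+00  2.94000e-01 -9.56000e-01  3.73057e+02]
 [ 0.00000e+00  0.00000e+00  0.00000e+00  1.00000e+00]] 333.8890295763265 0.013941003429978255
332 349 [(16, array([428.5,  22.9]), np.float64(53.8)), (75, array([427.6,  75.2]), np.float64(44.9))]
493 291 [(16, array([622. , 107.7]), np.float64(40.9)), (75, array([589.2, 146. ]), np.float64(34.2))]
329 172 [(16, array([425. , 257.8]), np.float64(45.6)), (75, array([424.7, 271.3]), np.float64(38.1))]
```

View pics/w1.png

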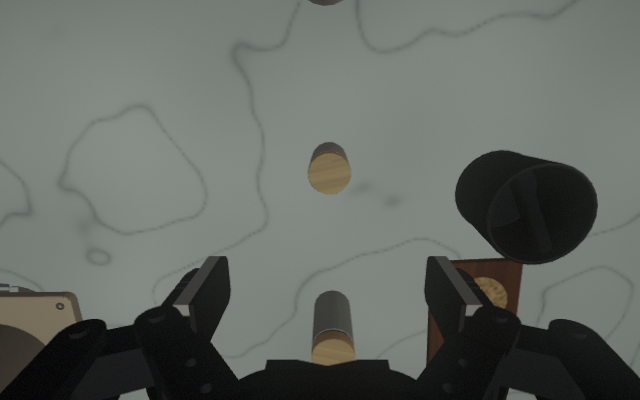

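The wrist view shows the short canister's lid at (329,172), which gives (424.7,271.3) with diameter 38; that agrees with the scene and side views. The next canister is at (332,349) and the knock box at (530,205). Now I'll descend and grip.

```bash
python3 -m creep '[0,0,0,0.55,0.15,5,1, 0,0,0,0,0,5,1, 0,0,0,0,0,5,1, 0,0,0,0,0,3,1, 0,0,0,0,0,2,1]' 40
python3 -m creep '[0,0,0,0,0,0,-0.3, 0,0,0,0,0,0,-0.5, 0,0,0,0,0,0,-0.5, 0,0,0,0,0,0,-0.5, 0,0,0,0,0,0,-0.5]'
```

```text
t: 2.52
position: [421.4, 274.8, 43.1]
ee_rot: [-0.001, 0.706, 0.708, -0.001]
contact_force: [0.1, -0.1, 0.4]
opening: 85.4
t: 3.15
position: [424.7, 274.9, 46.6]
ee_rot: [-0.0, 0.707, 0.707, 0.001]
contact_force: [-0.4, 1.5, 6.1]
opening: 39.1
```

```bash
python3 -m creep '[0,0,0,0,0,-2,-0.5, 0,0,0,0,0,-5,-0.5, 0,0,0,0,0,-5,-0.5, 0,0,0,-4,1.5,-4,-0.5, 0,0,0,-5,2,0,-0.5]'
python3 -m creep '[0,0,0,-5,2.25,0,-0.5, 0,0,0,-5,2.25,0,-0.5, 0,0,0,-5,2.25,0,-0.5, 0,0,0,-5,2.25,0,-0.5, 0,0,0,-5,2.25,0,-0.5]'
python3 -m creep '[0,0,0,-5,2.25,0,-0.5, 0,0,0,-4,2,0,-0.5, 0,0,0,-1.5,0.5,0,-0.5, 0,0,0,0,0,0,-0.5, 0,0,0,0,0,0,-0.5]'
python3 - <<'E'
from h import *
print(sensors.get_state()["position"])
for n in ["scene","side","wrist"]:
    m=vision.camera_model(n); im=vision.grab_frame(n); cv2.imwrite(f"pics/{n}2.png",im[...,::-1])
    hsv,cs=blobs(im,(8,80,70),(28,255,255),150)
    for c in cs:
        (x,y),_,_=cv2.fitEllipse(c)
        print(n,round(x),round(y),[(z,np.round(disc(m,c,z)[0],1),round(disc(m,c,z)[1],1)) for z in (16,75,90,105,120)])
E
```

```text
t: 3.78
position: [461.7, 184.3, 209.5]
ee_rot: [0.002, 0.706, 0.708, 0.004]
contact_force: [0.8, 0.1, -1.7]
opening: 39.4
t: 4.4
position: [571.5, -67.7, 204.9]
ee_rot: [-0.0, 0.707, 0.707, -0.0]
contact_force: [1.2, 0.5, -1.8]
opening: 39.0
t: 5.03
position: [618.2, -169.4, 205.0]
ee_rot: [-0.001, 0.706, 0.708, -0.0]
contact_force: [0.8, 0.2, -0.2]
opening: 39.2
[ 618.16749476 -169.41599225  204.99364782]
scene 246 262 [(16, array([ 621. , -172.9]), np.float64(70.0)), (75, array([ 651.5, -166.8]), np.float64(65.6)), (90, array([ 659.3, -165.3]), np.float64(64.5)), (105, array([ 667.1, -163.7]), np.float64(63.4)), (120, array([ 674.9, -162.2]), np.float64(62.3))]
scene 290 254 [(16, array([619.7, -79.4]), np.float64(70.0)), (75, array([650.4, -79.2]), np.float64(65.6)), (90, array([658.2, -79.2]), np.float64(64.5)), (105, array([666. , -79.1]), np.float64(63.4)), (120, array([673.8, -79.1]), np.float64(62.2))]
scene 329 245 [(16, array([611.7,   4.7]), np.float64(69.9)), (75, array([ 6.428e+02, -4.000e-01]), np.float64(65.5)), (90, array([650.8,  -1.7]), np.float64(64.4)), (105, arr
[... 4549 characters left out ...]
]), np.float64(105.6)), (90, array([ 618.4, -276.7]), np.float64(99.5)), (105, array([ 618.3, -265.5]), np.float64(93.4)), (120, array([ 618.3, -254.4]), np.float64(87.2))]
wrist 98 117 [(16, array([ 407.4, -116.9]), np.float64(74.0)), (75, array([ 446.5, -112.9]), np.float64(60.2)), (90, array([ 456.4, -111.9]), np.float64(56.7)), (105, array([ 466.3, -110.9]), np.float64(53.3)), (120, array([ 476.3, -109.9]), np.float64(49.8))]
wrist 325 110 [(16, array([ 613.1, -117.7]), np.float64(168.3)), (75, array([ 614. , -113.6]), np.float64(137.0)), (90, array([ 614.2, -112.6]), np.float64(129.1)), (105, array([ 614.4, -111.5]), np.float64(121.1)), (120, array([ 614.7, -110.5]), np.float64(113.2))]
```

View pics/wrist2.png

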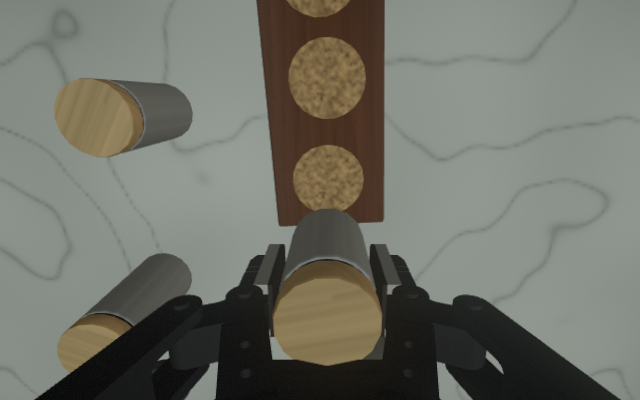

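View pics/side2.png

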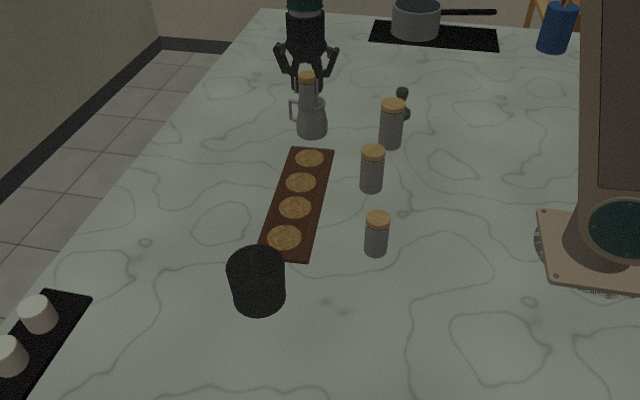

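The wrist view shows the held lid at (327,314), with coaster_1 at (328,180) and coaster_2 at (327,77). The side view shows it hanging upright at (306,85), ahead of the pitcher. Next I'll work out the grip offset.

```bash
python3 - <<'E'
from h import *
m=vision.camera_model("wrist"); im=cv2.imread("pics/wrist2.png")[...,::-1].copy()
T=np.array(m["world_from_camera"])
hsv,cs=blobs(im,(8,80,70),(28,255,255),150)
for c in cs:
    (x,y),_,_=cv2.fitEllipse(c)
    if abs(y-314)<5: print("lid",disc(m,c,233.4))
for v in (85,95,105):
  hsv,cs=blobs(im,(8,80,v),(28,255,255),800)
  for c in cs:
    (x,y),_,_=cv2.fitEllipse(c)
    if y<200 and x>200: print(v,round(x),round(y),disc(m,c,16))
E
```

```text
lid (array([ 618.16108553, -170.21880888]), np.float64(40.95306166482155))
85 328 178 (array([ 618.95082187, -174.06904886]), np.float64(67.92555666059513))
85 327 78 (array([617.60604339, -81.95861345]), np.float64(68.83200067900667))
95 328 178 (array([ 618.98061758, -174.09745208]), np.float64(67.43770710476953))
95 327 77 (array([617.61123886, -81.91511611]), np.float64(68.35797421783656))
105 328 178 (array([ 618.91038199, -174.03907909]), np.float64(66.95436697432386))
105 327 77 (array([617.70665743, -81.87217825]), np.float64(67.79929634714762))
```

```bash
python3 -m creep '[0,0,0,-0.25,0.1,4,-0.5, 0,0,0,0,0,5,-0.5, 0,0,0,0,0,3,-0.5, 0,0,0,0,0,1.5,-0.5, 0,0,0,0,0,0.4,-0.5]'
python3 -m creep '[0,0,0,0,0,0.2,-0.5, 0,0,0,0,0,0.1,-0.5, 0,0,0,0,0,0,-0.5]'
```

```text
t: 5.8
position: [619.9, -172.7, 66.0]
ee_rot: [-0.0, 0.707, 0.708, -0.0]
contact_force: [0.0, -0.1, -0.7]
opening: 39.4
t: 6.18
position: [620.8, -173.5, 64.4]
ee_rot: [0.001, 0.707, 0.707, 0.0]
contact_force: [-0.1, 1.1, -1.1]
opening: 38.9
```

```bash
python3 -m creep '[0,0,0,0,0,0.15,-0.5, 0,0,0,0,0,0.1,-0.5, 0,0,0,0,0,0,-0.5]'
python3 -m creep '[0,0,0,0,0,0,0.1, 0,0,0,0,0,0,0.3, 0,0,0,0,0,0,0.5, 0,0,0,0,0,0,0.6]'
```

```text
t: 6.55
position: [620.7, -173.5, 62.6]
ee_rot: [0.001, 0.707, 0.707, 0.0]
contact_force: [-2.1, 0.8, 6.8]
opening: 38.8
t: 7.05
position: [620.0, -173.2, 60.6]
ee_rot: [-0.0, 0.707, 0.707, -0.0]
contact_force: [-0.3, 0.2, -1.3]
opening: 68.6
```

```bash
python3 -m creep '[0,0,0,0,0,-3,0.6, 0,0,0,0,0,-5,0.8, 0,0,0,0,0,-5,1, 0,0,0,0,0,-5,1, 0,0,0,-2.8,-4.5,-2,1]'
python3 -m creep '[0,0,0,-2.8,-4.5,0,1, 0,0,0,-2.8,-4.5,0,1, 0,0,0,-2.6,-4.7,0,1, 0,0,0,0,0,0,1, 0,0,0,0,0,0,1]'
cat > w.py <<'E'
import sys
from h import *
tag,lo,*zs=sys.argv[1:]
s=sensors.get_state(); print("tcp",np.round(s["position"],1))
m=vision.camera_model("wrist"); im=vision.grab_frame("wrist"); cv2.imwrite(f"pics/{tag}.png",im[...,::-1])
hsv,cs=blobs(im,(8,80,int(lo)),(28,255,255),500)
for c in cs:
    (x,y),_,_=cv2.fitEllipse(c); print(round(x),round(y),[(z,np.round(disc(m,c,float(z))[0],1),round(disc(m,c,float(z))[1],1)) for z in zs])
E
python3 w.py w3 85 16 75 120
```

```text
t: 7.68
position: [578.6, -201.6, 265.0]
ee_rot: [0.004, 0.705, 0.709, 0.002]
contact_force: [-0.1, -1.1, -0.2]
opening: 85.7
t: 8.3
position: [438.4, -283.5, 260.9]
ee_rot: [0.0, 0.707, 0.707, 0.0]
contact_force: [-0.2, 0.2, -0.3]
opening: 85.6
tcp [ 438.4 -283.5  260.9]
327 192 [('16', array([ 437.8, -319.3]), np.float64(77.6)), ('75', array([ 437.8, -302. ]), np.float64(65.3)), ('120', array([ 437.8, -288.8]), np.float64(55.9))]
549 54 [('16', array([ 665.7, -171. ]), np.float64(47.0)), ('75', array([ 629.7, -177.1]), np.float64(39.6)), ('120', array([ 602.2, -181.8]), np.float64(33.9))]
501 58 [('16', array([ 617.6, -175.3]), np.float64(59.1)), ('75', array([ 589.2, -180.8]), np.float64(49.8)), ('120', array([ 567.5, -184.9]), np.float64(42.6))]
```

View pics/w3.png

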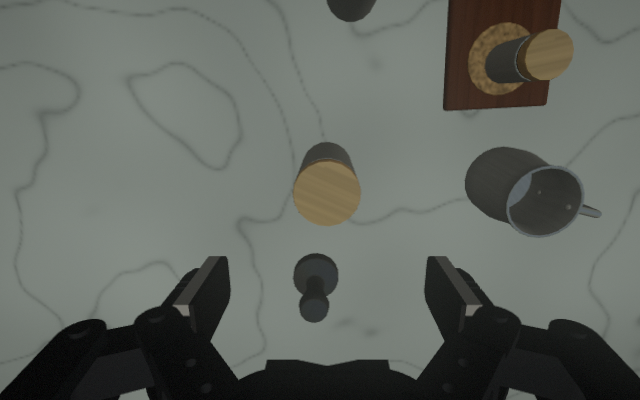

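The wrist view shows the tall canister's lid at (327,192), giving (437.8,-288), with the tamper beyond at (315,285). The short canister stands on its coaster at (548,55). The pitcher at (545,200) hasn't moved. Now I'll grip the tall one.

```bash
python3 -m creep '[0,0,0,-0.35,0,5,1, 0,0,0,0,0,5,1, 0,0,0,0,0,4.5,1, 0,0,0,0,0,2.5,1, 0,0,0,0,0,1,1]' 50
python3 -m creep '[0,0,0,0,0,0,0.3, 0,0,0,0,0,0,-0.2, 0,0,0,0,0,0,-0.2, 0,0,0,0,0,0,-0.2, 0,0,0,0,0,0,-0.2]'
python3 -m creep '[0,0,0,0,0,-2,-0.2, 0,0,0,0,0,-5,-0.2, 0,0,0,0,0,-5,-0.2, 0,0,0,0,0,-4,-0.2, 0,0,0,0,0,0,-0.2]'
python3 w.py w4 85 285 120 105
```

```text
t: 8.98
position: [438.3, -285.4, 78.8]
ee_rot: [-0.002, 0.706, 0.708, -0.0]
contact_force: [0.4, 0.7, -0.3]
opening: 85.5
t: 9.6
position: [439.2, -287.6, 82.0]
ee_rot: [0.001, 0.707, 0.707, 0.0]
contact_force: [-0.1, -0.2, 4.2]
opening: 57.2
t: 10.22
position: [439.8, -288.5, 244.2]
ee_rot: [0.003, 0.707, 0.707, 0.0]
contact_force: [-0.4, -0.0, -1.0]
opening: 57.2
tcp [ 439.8 -288.5  244.2]
330 313 [('285', array([ 439.7, -280. ]), np.float64(46.7)), ('120', array([ 441.9, -404.8]), np.float64(135.2)), ('105', array([ 442.1, -416.1]), np.float64(143.3))]
561 44 [('285', array([ 494.7, -203.2]), np.float64(11.7)), ('120', array([ 601. , -182.5]), np.float64(33.7)), ('105', array([ 610.7, -180.6]), np.float64(35.7))]
508 50 [('285', array([ 482.3, -204.6]), np.float64(14.6)), ('120', array([ 565.2, -186.6]), np.float64(42.1)), ('105', array([ 572.7, -185. ]), np.float64(44.6))]
```

```bash
python3 -m creep '[0,0,0,3,1.1,0,-0.2, 0,0,0,5,2.25,0,-0.2, 0,0,0,5,2.25,0,-0.2, 0,0,0,5,2.25,0,-0.2, 0,0,0,5,2.25,0,-0.2]'
python3 -m creep '[0,0,0,5,2.25,0,-0.2, 0,0,0,5,2.25,0,-0.2, 0,0,0,3.5,1.7,0,-0.2, 0,0,0,1.8,0.8,0,-0.2, 0,0,0,0,0,0,-0.2]'
python3 -m creep '[0,0,0,0,0,0,-0.2]'
python3 w.py w5 85 283 16 105 90
python3 - <<'E'
from h import *
for n,pts in (("scene",None),("side",None)):
    m=vision.camera_model(n); im=vision.grab_frame(n); cv2.imwrite(f"pics/{n}5.png",im[...,::-1])
    hsv,cs=blobs(im,(8,80,75),(28,255,255),150)
    for c in cs:
        (x,y),_,_=cv2.fitEllipse(c)
        if 40<y<320 and x<500: print(n,round(x),round(y),[(z,np.round(disc(m,c,z)[0],1),round(disc(m,c,z)[1],1)) for z in (16,91,279)])
E
```

```text
t: 10.9
position: [537.6, -54.9, 237.8]
ee_rot: [-0.002, 0.707, 0.707, -0.002]
contact_force: [1.6, -1.0, -3.0]
opening: 57.0
t: 11.52
position: [607.9, 96.8, 238.6]
ee_rot: [-0.001, 0.706, 0.708, -0.002]
contact_force: [-0.2, -0.5, -3.0]
opening: 56.8
t: 11.65
position: [607.8, 95.2, 239.8]
ee_rot: [-0.001, 0.707, 0.707, -0.001]
contact_force: [0.2, -0.5, -2.8]
opening: 56.8
tcp [607.8  95.2 239.8]
186 386 [('283', array([561.6,  80. ]), np.float64(13.0)), ('16', array([ 417.1, -200. ]), np.float64(54.1)), ('105', array([ 465.3, -106.7]), np.float64(40.4)), ('90', array([ 457.2, -122.4]), np.float64(42.7))]
330 313 [('283', array([607.9, 105.4]), np.float64(45.4)), ('16', array([608.9, -94.6]), np.float64(188.4)), ('105', array([608.6, -27.9]), np.float64(140.8)), ('90', array([608.6, -39.2]), np.float64(148.8))]
126 200 [('283', array([554., 142.]), np.float64(14.5)), ('16', array([385.4,  56.8]), np.float64(60.2)), ('105', array([441.6,  85.2]), np.float64(45.0)), ('90', array([432.1,  80.4]), np.float64(47.6))]
329 160 [('283', array([608. , 152.3]), np.float64(14.2)), ('16', arr
[... 1962 characters left out ...]
np.float64(61.3)), (279, array([527.1, 283.7]), np.float64(42.5))]
side 303 182 [(16, array([612.3, -80.1]), np.float64(62.0)), (91, array([588.6,   8.7]), np.float64(55.3)), (279, array([529. , 231.4]), np.float64(38.4))]
side 309 158 [(16, array([ 617.8, -171.9]), np.float64(59.3)), (91, array([593.5, -73.1]), np.float64(52.9)), (279, array([532.4, 174.6]), np.float64(36.7))]
side 373 152 [(16, array([ 471.4, -225.4]), np.float64(64.8)), (91, array([ 463. , -120.7]), np.float64(57.7)), (279, array([441.9, 141.5]), np.float64(40.1))]
side 273 128 [(16, array([ 738.3, -282.3]), np.float64(99.0)), (91, array([ 700.8, -171.5]), np.float64(88.2)), (279, array([607. , 106.3]), np.float64(61.2))]
```

```bash
python3 -c "
import cv2,numpy as np
a=cv2.imread('pics/w5.png');b=cv2.imread('pics/side5.png')
cv2.imwrite('pics/m5.png',np.hstack([cv2.resize(a,(400,250)),cv2.resize(b,(400,250))]))"
```

```text
(no output)
```

View pics/m5.png

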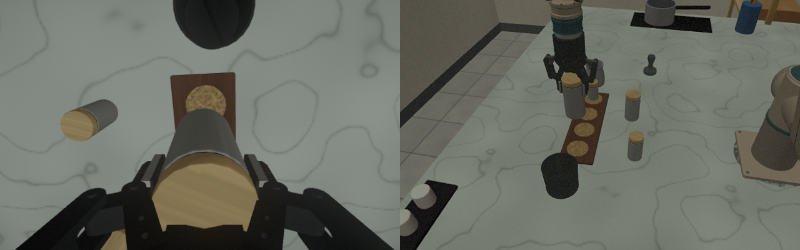

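Wrist (left): the held tall lid is centred at about (330,313) full-scale, with the last coaster ahead at (329,160). Side (right): it hangs upright over the row. I'll lower it with a small x correction.

```bash
python3 -m creep '[0,0,0,-0.05,0.25,4,-0.2, 0,0,0,0,0,4.5,-0.2, 0,0,0,0,0,3,-0.2, 0,0,0,0,0,1.8,-0.2, 0,0,0,0,0,0.6,-0.2]'
python3 -m creep '[0,0,0,0,0,0.1,-0.2, 0,0,0,0,0,0,-0.2]'
python3 -m creep '[0,0,0,0,0,0.2,-0.2, 0,0,0,0,0,0,-0.2]'
```

```text
t: 12.42
position: [610.8, 95.2, 101.1]
ee_rot: [-0.0, 0.707, 0.707, -0.001]
contact_force: [0.0, 0.3, -1.8]
opening: 57.1
t: 12.68
position: [612.6, 95.8, 102.3]
ee_rot: [0.001, 0.707, 0.707, 0.001]
contact_force: [-0.3, -0.1, -2.1]
opening: 57.2
t: 12.92
position: [611.6, 95.8, 99.2]
ee_rot: [0.0, 0.707, 0.707, 0.0]
contact_force: [0.0, -0.7, -2.4]
opening: 56.9
```

```bash
python3 -m creep '[0,0,0,0,0,0.2,-0.2, 0,0,0,0,0,0,-0.2]'
python3 -m creep '[0,0,0,0,0,0.15,-0.2, 0,0,0,0,0,0,-0.2]'
```

```text
t: 13.18
position: [611.7, 95.9, 98.1]
ee_rot: [0.0, 0.707, 0.708, 0.0]
contact_force: [-2.6, 0.5, 4.3]
opening: 56.9
t: 13.42
position: [611.7, 95.9, 98.0]
ee_rot: [0.0, 0.707, 0.707, 0.001]
contact_force: [-4.5, 0.4, 12.8]
opening: 56.9
```

```bash
python3 -m creep '[0,0,0,0,0,-0.1,0.4, 0,0,0,0,0,0,0.6, 0,0,0,0,0,0,0.8, 0,0,0,0,0,0,1, 0,0,0,0,0,-2,1]'
python3 -m creep '[0,0,0,0,0,-5,1, 0,0,0,0,0,-5,1, 0,0,0,0,0,-4,1, 0,0,0,-5,-3.6,0,1, 0,0,0,-5,-3.6,0,1]'
python3 -m creep '[0,0,0,-5,-3.7,0,1, 0,0,0,-4,-3,0,1, 0,0,0,-1.5,-1,0,1, 0,0,0,0,0,0,1, 0,0,0,0,0,0,1]'
python3 w.py w6 85 105 16
```

```text
t: 14.05
position: [609.5, 95.6, 114.4]
ee_rot: [-0.002, 0.707, 0.707, -0.002]
contact_force: [-0.2, 0.6, 0.0]
opening: 85.5
t: 14.68
position: [539.5, -5.1, 257.1]
ee_rot: [0.001, 0.706, 0.708, 0.001]
contact_force: [-0.1, -1.3, -0.3]
opening: 85.4
t: 15.3
position: [463.4, -108.8, 256.3]
ee_rot: [0.0, 0.706, 0.708, 0.0]
contact_force: [0.1, -0.5, -0.2]
opening: 85.4
tcp [ 463.4 -108.8  256.3]
490 250 [('105', array([ 612.2, -171. ]), np.float64(35.7)), ('16', array([ 659.8, -214.2]), np.float64(47.1))]
459 218 [('105', array([ 580.2, -140.4]), np.float64(45.0)), ('16', array([ 617.6, -173.9]), np.float64(59.4))]
326 185 [('105', array([ 462.2, -110.1]), np.float64(50.0)), ('16', array([ 462.1, -133.9]), np.float64(65.9))]
468 139 [('105', array([579.7, -70.4]), np.float64(51.6)), ('16', array([616.9, -81.6]), np.float64(68.0))]
471 55 [('105', array([573.8,  -6.6]), np.float64(51.5)), ('16', array([609.3,   2.5]), np.float64(67.9))]
```

View pics/w6.png

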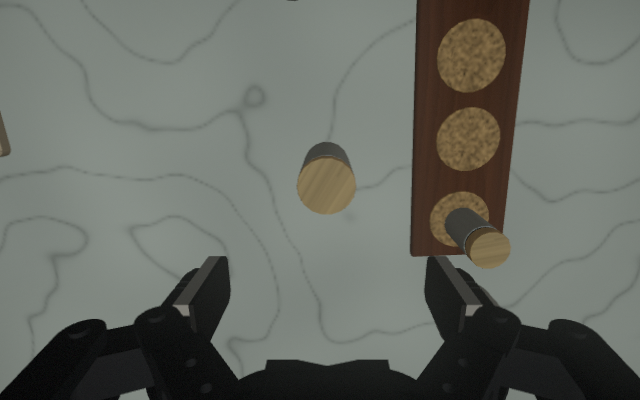

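The wrist view shows the second-tallest lid at (326,185), giving (462,-109.5), with the short one seated on its coaster at (488,248). Grip it.

```bash
python3 -m creep '[0,0,0,-0.05,-0.1,5,1, 0,0,0,0,0,5,1, 0,0,0,0,0,5,1, 0,0,0,0,0,2.8,1, 0,0,0,0,0,1,1]' 50
python3 -m creep '[0,0,0,0,0,0,0.3, 0,0,0,0,0,0,-0.3, 0,0,0,0,0,0,-0.3, 0,0,0,0,0,0,-0.3, 0,0,0,0,0,0,-0.3]'
python3 -m creep '[0,0,0,0,0,0,-0.3]'
python3 -m creep '[0,0,0,0,0,-2,-0.3, 0,0,0,0,0,-5,-0.3, 0,0,0,0,0,-5,-0.3, 0,0,0,3.5,4.5,-4,-0.3, 0,0,0,4,5,0,-0.3]'
python3 -m creep '[0,0,0,3,4.4,0,-0.3, 0,0,0,1,1,0,-0.3, 0,0,0,0,0,0,-0.3, 0,0,0,0,0,0,-0.3]'
python3 w.py w7 85 238 268 16
```

```text
t: 15.98
position: [460.6, -108.4, 66.3]
ee_rot: [-0.002, 0.706, 0.708, -0.001]
contact_force: [0.5, 0.0, 0.4]
opening: 85.3
t: 16.6
position: [463.1, -110.4, 69.9]
ee_rot: [0.001, 0.707, 0.707, 0.001]
contact_force: [-1.5, 0.9, 7.1]
opening: 51.3
t: 16.73
position: [463.1, -110.4, 69.9]
ee_rot: [0.001, 0.707, 0.707, 0.001]
contact_force: [0.4, 0.7, 5.7]
opening: 51.1
t: 17.35
position: [553.8, -39.9, 228.8]
ee_rot: [0.004, 0.708, 0.706, 0.002]
contact_force: [0.3, -1.0, -0.6]
opening: 51.1
t: 17.85
position: [603.1, -0.0, 223.8]
ee_rot: [-0.001, 0.707, 0.707, -0.001]
contact_force: [0.5, -0.6, -2.3]
opening: 51.1
tcp [603.1  -0.  223.8]
328 309 [('238', array([602.9,  -9.9]), np.float64(57.7)), ('268', array([602.9,  12.1]), np.float64(42.5)), ('16', array([ 603. , -172.9]), np.float64(170.1))]
335 161 [('238', array([605.3,  51.2]), np.float64(21.2)), ('268', array([604.6,  57.2]), np.float64(15.6)), ('16', array([610.1,   7.4]), np.float64(62.5))]
97 86 [('238', array([528.5,  75.8]), np.float64(20.5)), ('268', array([548.1,  75.3]), np.float64(15.1)), ('16', array([383.8,  79.9]), np.float64(60.6))]
340 59 [('238', array([606.7,  83.8]), np.float64(30.0)), ('268', array([605.7,  81.1]), np.float64(22.1)), ('16', array([614.3, 103.4]), np.float64(88.4))]
```

```bash
python3 -m creep '[0,0,0,0.45,0.75,4,-0.3, 0,0,0,0,0,4.5,-0.3, 0,0,0,0,0,3,-0.3, 0,0,0,0,0,1.5,-0.3, 0,0,0,0,0,0.4,-0.3]'
python3 -m creep '[0,0,0,0,0,0,-0.3, 0,0,0,0,0,0.1,-0.3]'
python3 -m creep '[0,0,0,0,0,0.2,-0.3, 0,0,0,0,0,0,-0.3]'
```

```text
t: 18.52
position: [611.3, 4.7, 89.9]
ee_rot: [-0.0, 0.707, 0.707, -0.0]
contact_force: [-0.1, 0.2, -1.4]
opening: 51.4
t: 18.77
position: [613.5, 5.0, 90.9]
ee_rot: [0.001, 0.707, 0.707, 0.001]
contact_force: [0.6, 0.4, -1.7]
opening: 50.8
t: 19.02
position: [612.3, 5.3, 87.5]
ee_rot: [0.0, 0.707, 0.707, 0.0]
contact_force: [0.5, 0.6, -1.6]
opening: 50.9
```

```bash
python3 -m creep '[0,0,0,0,-0.1,0.2,-0.3, 0,0,0,0,0,0,-0.3]'
python3 -m creep '[0,0,0,0,0,0.15,-0.3, 0,0,0,0,0,0,-0.3]'
```

```text
t: 19.27
position: [611.7, 5.2, 86.0]
ee_rot: [0.001, 0.707, 0.708, 0.0]
contact_force: [-0.5, 0.5, 2.3]
opening: 50.7
t: 19.52
position: [611.7, 5.2, 85.9]
ee_rot: [0.001, 0.707, 0.707, 0.0]
contact_force: [-4.1, 0.3, 11.4]
opening: 51.2
```

```bash
python3 -m creep '[0,0,0,0,0,-0.1,0.3, 0,0,0,0,0,0,0.6, 0,0,0,0,0,0,0.8, 0,0,0,0,0,0,1, 0,0,0,0,0,-2,1]'
python3 -m creep '[0,0,0,0,0,-5,1, 0,0,0,0,0,-5,1, 0,0,0,0,0,-5,1, 0,0,0,1.8,-4.5,0,1, 0,0,0,1.8,-4.5,0,1]'
python3 -m creep '[0,0,0,1.8,-4.5,0,1, 0,0,0,1.6,-3.6,0,1, 0,0,0,0.5,-1.2,0,1, 0,0,0,0,0,0,1, 0,0,0,0,0,0,1]'
python3 w.py w8 85 90 136 121 16
```

```text
t: 20.15
position: [609.2, 5.4, 102.8]
ee_rot: [-0.002, 0.707, 0.707, -0.001]
contact_force: [0.5, 0.1, -1.0]
opening: 85.5
t: 20.78
position: [521.0, 41.3, 255.7]
ee_rot: [0.001, 0.707, 0.707, 0.001]
contact_force: [-0.3, 0.3, -0.0]
opening: 85.4
t: 21.4
position: [429.5, 79.7, 254.9]
ee_rot: [0.001, 0.707, 0.707, 0.0]
contact_force: [0.3, 0.2, 0.2]
opening: 85.3
tcp [429.5  79.7 254.9]
521 273 [('90', array([617. , -13.6]), np.float64(67.5)), ('136', array([587.4,  12.6]), np.float64(56.9)), ('121', array([597.1,   4.1]), np.float64(60.4)), ('16', array([664.5, -55.7]), np.float64(84.5))]
480 228 [('90', array([572.9,  33.6]), np.float64(49.5)), ('136', array([550.3,  52.4]), np.float64(41.7)), ('121', array([557.7,  46.2]), np.float64(44.2)), ('16', array([609.3,   3.3]), np.float64(61.9))]
326 180 [('90', array([428.1,  79.8]), np.float64(43.8)), ('136', array([428.2,  91.3]), np.float64(36.9)), ('121', array([428.1,  87.5]), np.float64(39.2)), ('16', array([427.9,  61.1]), np.float64(54.9))]
565 176 [('90', array([642.7,  82.7]), np.float64(66.3)), ('136', array([609.1,  93.8]), np.float64(55.9)), ('121', array([620.1,  90.2]), np.float64(59.2)), ('16', array([696.7,  64.9]), np.float64(83.0))]
492 152 [('90', array([572.7, 105.4]), np.float64(50.8)), ('136', array([550.1, 113. ]), np.float64(42.9)), ('121', array([557.5, 110.5]), np.float64(45.5)), ('16', array([609.1,  93.3]), np.float64(63.7))]
```

View pics/w8.png

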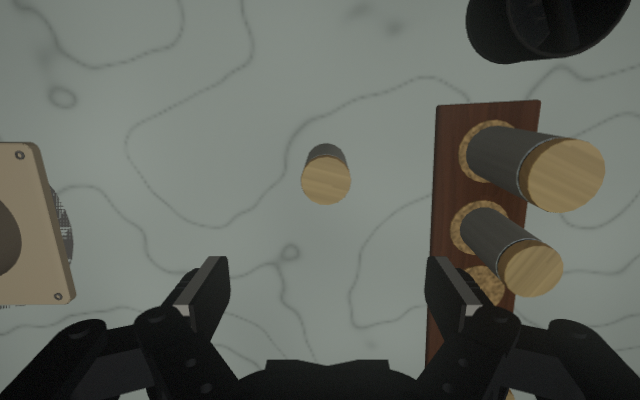

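The wrist view shows the last canister's lid at (326,180), giving (428,80.5). The tall one's lid is at (565,176), giving (609,94), and the second's is at (530,270); both stand on their coasters. Grip the last one.

```bash
python3 -m creep '[0,0,0,0.05,-0.1,5,1, 0,0,0,0,0,5,1, 0,0,0,0,0,5,1, 0,0,0,0,0,3.5,1, 0,0,0,0,0,1.2,1]' 50
python3 -m creep '[0,0,0,0,0,0,0.3, 0,0,0,0,0,0,-0.4, 0,0,0,0,0,0,-0.4, 0,0,0,0,0,0,-0.4, 0,0,0,0,0,0,-0.4]'
python3 -m creep '[0,0,0,0,0,0,-0.4]'
python3 -m creep '[0,0,0,0,0,-2,-0.4, 0,0,0,0,0,-5,-0.4, 0,0,0,0,0,-5,-0.4, 0,0,0,-3,4,-4,-0.4, 0,0,0,-4,4.5,0,-0.4]'
python3 -m creep '[0,0,0,-4.5,5,0,-0.4, 0,0,0,-3.5,4,0,-0.4, 0,0,0,-1,1.4,0,-0.4, 0,0,0,0,0,0,-0.4, 0,0,0,0,0,0,-0.4]'
python3 w.py w9 85 250 245 16
```

```text
t: 22.08
position: [426.0, 80.1, 55.4]
ee_rot: [-0.001, 0.707, 0.707, -0.002]
contact_force: [0.1, 0.4, -0.2]
opening: 85.4
t: 22.7
position: [428.9, 80.6, 59.4]
ee_rot: [0.001, 0.707, 0.707, 0.001]
contact_force: [-1.8, -0.9, 6.3]
opening: 45.1
t: 22.82
position: [428.9, 80.6, 59.4]
ee_rot: [0.001, 0.707, 0.707, 0.001]
contact_force: [-0.6, -0.0, 6.8]
opening: 45.3
t: 23.45
position: [514.5, 11.1, 221.6]
ee_rot: [0.004, 0.706, 0.708, 0.003]
contact_force: [1.2, 0.5, -0.6]
opening: 45.0
t: 24.08
position: [610.2, -74.2, 216.5]
ee_rot: [-0.001, 0.706, 0.708, -0.0]
contact_force: [0.5, -0.2, -2.3]
opening: 44.9
tcp [610.2 -74.2 216.5]
329 312 [('250', array([610.3, -70.5]), np.float64(42.4)), ('245', array([610.3, -74.2]), np.float64(44.7)), ('16', array([ 611.6, -243.2]), np.float64(147.3))]
336 173 [('250', array([612.1, -22.6]), np.float64(18.0)), ('245', array([612.3, -23.8]), np.float64(18.9)), ('16', array([618.1, -77.1]), np.float64(62.3))]
329 86 [('250', array([610.2,   1.3]), np.float64(21.5)), ('245', array([610.2,   1.4]), np.float64(22.7)), ('16', array([611.4,   6. ]), np.float64(74.7))]
328 -4 [('250', array([609.6,  25.3]), np.float64(16.6)), ('245', array([609.6,  26.6]), np.float64(17.5)), ('16', array([609.3,  89.1]), np.float64(57.6))]
```

```bash
python3 -m creep '[0,0,0,-0.65,0.75,4,-0.4, 0,0,0,0,0,4.5,-0.4, 0,0,0,0,0,3,-0.4, 0,0,0,0,0,1.6,-0.4, 0,0,0,0,0,0.7,-0.4]'
python3 -m creep '[0,0,0,0,0,0,-0.4, 0,0,0,0,0,0.1,-0.4]'
python3 -m creep '[0,0,0,0,0,0.2,-0.4, 0,0,0,0,0,0,-0.4]'
```

```text
t: 24.75
position: [618.6, -81.2, 78.5]
ee_rot: [-0.0, 0.706, 0.708, -0.0]
contact_force: [-0.4, -0.0, -2.3]
opening: 44.9
t: 25.0
position: [620.5, -82.1, 79.4]
ee_rot: [0.001, 0.707, 0.707, 0.001]
contact_force: [0.3, 0.8, -2.4]
opening: 45.1
t: 25.25
position: [619.4, -82.0, 76.1]
ee_rot: [0.0, 0.707, 0.707, 0.0]
contact_force: [-0.2, 0.6, -1.3]
opening: 45.3
```

```bash
python3 -m creep '[0,0,0,0.15,-0.1,0.2,-0.4, 0,0,0,0,0,0,-0.4]'
python3 -m creep '[0,0,0,0,0,0.15,-0.4, 0,0,0,0,0,0,-0.4]'
```

```text
t: 25.5
position: [619.3, -81.4, 75.5]
ee_rot: [0.002, 0.707, 0.707, -0.0]
contact_force: [-1.1, -2.0, 5.3]
opening: 45.0
t: 25.75
position: [619.3, -81.5, 75.5]
ee_rot: [0.002, 0.707, 0.707, -0.0]
contact_force: [-3.4, -1.0, 11.7]
opening: 45.4
```

```bash
python3 -m creep '[0,0,0,0,0,-0.1,0.2, 0,0,0,0,0,0,0.6, 0,0,0,0,0,0,0.8, 0,0,0,0,0,0,1, 0,0,0,0,0,-2,1]'
python3 -m creep '[0,0,0,0,0,-5,1, 0,0,0,0,0,-5,1, 0,0,0,0,0,-5,1, 0,0,0,-4,-0.2,-2,1, 0,0,0,-4,-0.2,0,1]'
python3 -m creep '[0,0,0,-4,0,0,1, 0,0,0,0,0,0,1, 0,0,0,0,0,0,1]'
python3 w.py w10 85 91 106 16
python3 -m creep '[0,0,0,5,0,0,1, 0,0,0,5,0,0,1, 0,0,0,5,0,0,1, 0,0,0,3,0,0,1, 0,0,0,0,0,0,1]'
python3 -m creep '[0,0,0,0,0,0,1]'
python3 w.py w11 85 121 136 16
python3 -c "
import cv2,numpy as np
a=cv2.imread('pics/w10.png');b=cv2.imread('pics/w11.png')
cv2.imwrite('pics/m10.png',np.hstack([a[:300,120:520],b[:300,120:520]]))"
```

```text
t: 26.38
position: [616.3, -79.9, 91.3]
ee_rot: [-0.002, 0.707, 0.707, -0.001]
contact_force: [0.2, -0.9, -0.1]
opening: 85.2
t: 27.0
position: [615.9, -161.3, 266.5]
ee_rot: [0.003, 0.706, 0.708, 0.001]
contact_force: [-0.1, -0.2, -0.6]
opening: 85.4
t: 27.38
position: [614.1, -200.1, 262.8]
ee_rot: [-0.001, 0.707, 0.707, 0.0]
contact_force: [-0.3, 0.9, -0.4]
opening: 85.2
tcp [ 614.1 -200.1  262.8]
332 142 [('91', array([ 618.1, -167.1]), np.float64(56.5)), ('106', array([ 617.8, -165.1]), np.float64(53.7)), ('16', array([ 619.2, -177.2]), np.float64(70.6))]
331 46 [('91', array([617.2, -88.6]), np.float64(56.9)), ('106', array([617. , -90.5]), np.float64(54.0)), ('16', array([618.1, -79.1]), np.float64(71.1))]
t: 28.05
position: [613.6, -17.0, 263.3]
ee_rot: [-0.0, 0.705, 0.709, 0.0]
contact_force: [0.7, -0.9, 0.2]
opening: 85.2
t: 28.18
position: [614.0, -19.9, 263.3]
ee_rot: [0.0, 0.706, 0.708, -0.0]
contact_force: [0.4, -0.1, 0.1]
opening: 85.7
tcp [614.  -19.9 263.3]
334 321 [('121', array([ 620.6, -153. ]), np.float64(34.9)), ('136', array([ 620.2, -141.5]), np.float64(33.0)), ('16', array([ 623.4, -233.4]), np.float64(48.4))]
332 263 [('121', array([617.5, -90.7]), np.float64(59.0)), ('136', array([617.2, -82.7]), np.float64(55.7)), ('16', array([ 619.1, -146.8]), np.float64(81.9))]
326 168 [('121', array([613.2,  -7. ]), np.float64(74.2)), ('136', array([613.2,  -3.6]), np.float64(70.1)), ('16', array([613.1, -30.6]), np.float64(103.0))]
323 41 [('121', array([610.3,  90.5]), np.float64(61.4)), ('136', array([610.5,  88.5]), np.float64(58.0)), ('16', array([609.2, 104.8]), np.float64(85.3))]
```

View pics/m10.png

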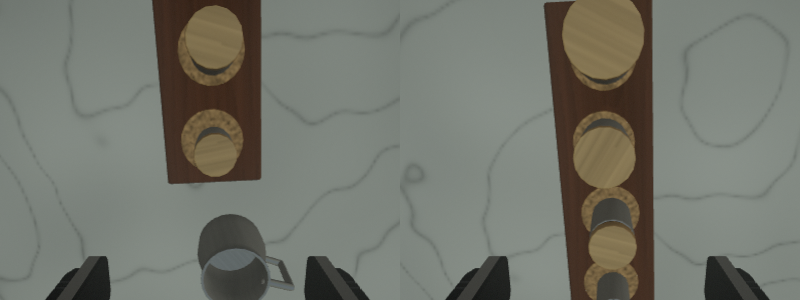

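Left crop: the short lid is at full-frame (335,155) on coaster_1 and the third at (334,37) on coaster_2. Right crop: the second lid is at (324,156) on coaster_3 and the tallest at (323,38) on coaster_4. All stand upright and the pitcher is in place. Now I'll put numbers on it.

```bash
python3 - <<'E'
from h import *
m=vision.camera_model("wrist")
T=np.array(m["world_from_camera"])
K={"c":(619.5,-173.2),"a":(618.2,-80),"d":(610.8,4.5),"b":(610.2,95.1)}
for f,dy,P in (("w10",-180.2,{"c":(335,155,91),"a":(334,37,106)}),("w11",0,{"d":(324,156,121),"b":(323,38,136)})):
    im=cv2.imread(f"pics/{f}.png"); hsv=cv2.cvtColor(cv2.GaussianBlur(im,(5,5),0),cv2.COLOR_BGR2HSV)
    m2=dict(m); T2=T.copy(); T2[1,3]+=dy; m2["world_from_camera"]=T2
    for k,(x,y,z) in P.items():
        print(k,hsv[y,x],np.round(cast(m2,[(x,y)],z)[0],1),"coaster",K[k])
        for v in (115,125,135):
            mk=cv2.inRange(hsv,(8,60,v),(30,255,255)); mk=cv2.morphologyEx(mk,cv2.MORPH_OPEN,np.ones((9,9)))
            cs,_=cv2.findContours(mk,cv2.RETR_EXTERNAL,cv2.CHAIN_APPROX_NONE)
            for c in cs:
                if cv2.pointPolygonTest(c,(x,y),False)>0: q,d=disc(m2,c,z); print("  ",v,np.round(q,1),round(d,1))
for n in ("scene","side"):
    im=vision.grab_frame(n); cv2.imwrite(f"pics/{n}12.png",im[...,::-1])
E
```

```text
c [ 21  96 127] [ 620.9 -179.    91. ] coaster (619.5, -173.2)
   115 [ 621.4 -179.5] 36.2
a [ 20  97 121] [619.  -84.2 106. ] coaster (618.2, -80)
   115 [618.8 -84.9] 42.4
d [ 21  96 127] [611.2   5.5 121. ] coaster (610.8, 4.5)
   115 [611.3   3.2] 49.7
   125 [618.5  -2.7] 35.3
b [ 20  98 128] [610.8  90.9 136. ] coaster (610.2, 95.1)
   115 [610.7  91.1] 53.5
   125 [609.2  88.2] 48.1
```

All offsets are about 6 mm or less, even with the wrist camera's known −1 to −2 mm y bias. I'll pull the arm clear and cross-check with the fixed cameras.

```bash
python3 -m creep '[0,0,0,0,-4,-1,1, 0,0,0,0,-5,-1,1, 0,0,0,0,-5,0,1, 0,0,0,0,-5,0,1, 0,0,0,0,0,0,1]'
python3 - <<'E'
from h import *
K={"c":(619.5,-173.2,91,20),"a":(618.2,-80,106,23),"d":(610.8,4.5,121,26),"b":(610.2,95.1,136,29)}
for n in ("scene","side"):
    m=vision.camera_model(n); im=vision.grab_frame(n); cv2.imwrite(f"pics/{n}13.png",im[...,::-1])
    C=np.array(m["world_from_camera"])[:3,3]
    hsv,cs=blobs(cv2.GaussianBlur(im,(3,3),0),(8,80,75),(28,255,255),150)
    for k,(x,y,z,r) in K.items():
        best=min(cs,key=lambda c:np.hypot(*(disc(m,c,z)[0]-(x,y))))
        p=cast(m,best[:,0],z)[:,:2]; far=np.array([x,y])-C[:2]; far/=np.linalg.norm(far); side=np.array([-far[1],far[0]])
        # far edge of the lid is its top edge: centre = far extreme - r; sideways: mid of the extremes
        s=p@side; print(n,k,np.round((p@far).max()-r-np.array([x,y])@far,1),"sideways",np.round((s.max()+s.min())/2-np.array([x,y])@side,1),"width",round(np.ptp(s),1),"far",np.round(far,2))
E
python3 -c "
import cv2,numpy as np
a=cv2.imread('pics/scene13.png');b=cv2.imread('pics/side13.png')
cv2.imwrite('pics/m13.png',np.hstack([cv2.resize(a[130:330,130:480],(400,228)),cv2.resize(b[70:270,180:530],(400,228))]))"
```

```text
t: 28.95
position: [420.7, -20.8, 282.9]
ee_rot: [-0.001, 0.707, 0.707, -0.001]
contact_force: [1.0, -0.1, 0.1]
opening: 85.5
scene c -3.9 sideways -0.4 width 63.3 far [-0.98 -0.19]
scene a -3.5 sideways 1.5 width 47.0 far [-1.   -0.01]
scene d -4.4 sideways -2.6 width 50.3 far [-0.99  0.16]
scene b -3.7 sideways -1.0 width 55.1 far [-0.95  0.33]
side c -67.3 sideways 44.1 width 91.2 far [ 0.24 -0.97]
side a -1.2 sideways 23.4 width 92.5 far [ 0.26 -0.96]
side d 57.3 sideways 7.6 width 92.9 far [ 0.28 -0.96]
side b 118.1 sideways -20.1 width 95.4 far [ 0.32 -0.95]
```

View pics/m13.png

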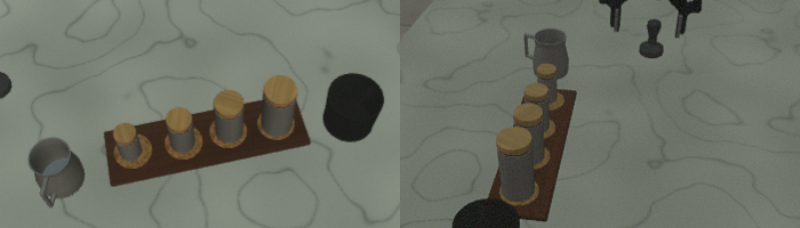

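Scene (left) shows the four canisters upright on their coasters, tallest beside the knock box and shortest beside the pitcher. The short one's lid is merged with its coaster in the mask, so I'll check it separately.

```bash
python3 - <<'E'
from h import *
m=vision.camera_model("scene"); im=cv2.imread("pics/scene13.png")[...,::-1].copy()
hsv=cv2.cvtColor(im,cv2.COLOR_RGB2HSV)
# steel body columns/lid rows around the short canister
mk=cv2.inRange(hsv,(15,75,100),(28,255,255)); mk[:, :225]=0; mk[:,260:]=0; mk[:235]=0; mk[256:]=0
n,l,s,c=cv2.connectedComponentsWithStats(mk); i=1+s[1:,4].argmax(); print(s[i],c[i],np.round(cast(m,[c[i]],91)[0],1))
st=cv2.inRange(hsv,(0,0,0),(180,60,140)); r=[np.flatnonzero(st[y,232:258])+232 for y in (255,258,261)]
print([(a.min(),a.max()) for a in r if len(a)], "lid cols/wall at z 60:",[np.round(cast(m,[((a.min()+a.max())/2,y)],60)[0],1) for a,y in zip(r,(255,258,261)) if len(a)])
p=np.round(sensors.get_state()["contact_force"],1); print(p)
E
```

```text
[229 238  20  18 291] [238.5257732  246.56013746] [ 624.3 -176.4   91. ]
[(np.int64(247), np.int64(251)), (np.int64(233), np.int64(252)), (np.int64(234), np.int64(252))] lid cols/wall at z 60: [array([ 629.8, -160.8,   60. ]), array([ 634.1, -174.2,   60. ]), array([ 640.9, -173.7,   60. ])]
[ 1.1 -0.4  1.3]
```

The scene camera puts the short canister at about (620,-176) after rim correction, so it is off by about 3–5 mm against 12 allowed. Handing in.

```bash
python3 -c "
from bench import ctrl,sensors
print(ctrl.finish_job(), sensors.get_state()['t'])"
```

```text
the job is handed in; nothing more can be done
the job is handed in; nothing more can be done
```

All four canisters are standing upright on the coasters in height order, tallest next to the knock box and shortest next to the pitcher. I handed the job in at about 29 s of the 96 s allowed, with the gripper open and clear of everything. The hand-in gave no verdict.

**Position checks:** for the three tallest, the fixed scene camera put each axis within about 5 mm of its coaster's centre, and the wrist camera within about 5 mm. The shortest is about 3–5 mm off by the scene camera and 6 mm by the wrist camera. The allowance is 12 mm.

**What disagreed or failed:**
- The wrist camera reads about 1–2 mm low in y compared with the fixed cameras.
- The side camera's final numbers were unusable because the lids overlapped in that view, but its picture shows all four upright.
- In the scene camera's first pass, the shortest canister's lid merged with its coaster, so I measured it separately.

**Pitcher:** it looks unmoved in the pictures. I did not measure its position.

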